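Set up a load cell for a point-load test

ROBOT

A 6-joint arm with a two-finger parallel gripper is mounted at the origin on the work surface. World frame = base frame: x ahead of the robot, y to its left, z up, the work surface at z = 0. Lengths are in m, angles in degrees, forces in N, time in s.
With the tool pointing down it reaches from about 0.4 to 0.825 m from the base axis. Payload 7 kg.
Tool frame: the origin (TCP) lies on the centre line of the jaws, within the pads' length; the fingertips stand 19 mm ahead of it and the grasp point (between the pads) is the TCP (r.tips_ahead is the distance from the TCP to the fingertips, in m); z points along the fingers, y is the line along which they close (so a half turn about z gives the same grasp; the last joint's range is limited). The gripper opens to 88 mm and grips with 3 to 60 N. Pads are 19 mm wide; open, the fingers measure 130 mm over their backs; the gripper's body (78 mm by 193 mm) begins 47 mm behind the grasp point.
Start: joints at [-59.238, 20.546, 0.682, 0, -70.136, -16.507], TCP at [0.166, -0.654, 0.246] pointing down, gripper open.
Joint ranges: [-176.03, 176.03], [-82.01, 121.73], [-58.28, 71.71], [-173.87, 95.51], [-174.79, -0.11], [-173.66, 173.66]. Speed limits (degrees/s): [136.94, 136.94, 172.46, 180, 180, 180].

INTERFACE

Orientations are given as [roll, pitch, yaw] about the fixed x, y, z axes, in that order (R = Rz(yaw) Ry(pitch) Rx(roll)).
In Python, from plant import r, viewer, close_job gives the robot as it stands. The module is installed in compiled form; this text tells all that it offers.
- The arm moves only by the tool arm_command, never from a script. Its arguments are lists of equal length, an entry for each row: "travel": the shift along the world's x, y, z scaled (see below), a list of three; "delta_rot": the turn, a rotation vector about the world's x, y, z scaled (see below), a list of three. In form: {"travel": [[dx, dy, dz], ...], "delta_rot": [[rx, ry, rz], ...]}. A call has 1 to 20 rows; each row is the pose to reach, as a shift and turn from the pose commanded when the call began; what a row does not reach only later rows make up. The controller multiplies each number of a shift by 0.5 m and each number of a turn by 90 degrees. A row lasts 1/8 s, in which the tool goes at most 62.5 mm and 10.7 degrees, less where a joint would pass 70% of its speed; a pose out of reach is approached as far as the arm can. A call with a number of a shift or a turn outside -1 to 1 is refused whole. A call with a gripper value outside its range is refused whole. "grip" is the opening, from 0 (shut) to 1 (fully open), set as the call begins (left out, the last holds). The fingers move at their own pace and stop on an object; "newtons" is the grip in N (left out, the last holds). Time passes only in rows, so rows that repeat a pose let the fingers close. It gives the time, the measured TCP pose, the force, the opening and the grip force at its end, in the units of the state.
- r.get_state(): the state, without advancing time (a new reading comes with each control period).
- viewer.capture(name): name is "scene" or "side" or "wrist"; returns a dict with "img" (384x512x3 uint8, red, green, blue), "camera_matrix" (3x3 intrinsics, pixels), "R" (3x3) and "t" (3): a world point X has camera coordinates R X + t; the wrist camera has in their place "mount" (4x4, takes a point from camera to tool coordinates, whose origin is the TCP and whose axes are the flange's). Camera axes: x right, y down, z forward; pixel columns grow to the right and rows downward; lengths in m; the calibration is good to about 2 mm. A picture is of the moment at which its call begins: read the wrist's pose just before it. There is no depth.
- close_job(): hands the job in; it is judged then, once.
The state is a dict: "time_s": time; "joints": joint angles; "qd": joint speeds; "joint_torque": joint torques, N m; "tcp_pos": TCP position; "eef_rot": TCP orientation; "contact_force": force on the tool from outside, world axes, zero at the start; "moment": the same for the moment, N m; "gripper_width": finger opening in m; "gripper_force": force on a finger pad.
Only numpy, scipy, OpenCV 4.12 (cv2) and the standard library are available. Lean on these libraries where they do the work, as an engineer would, in place of code of your own. Each camera call takes 0.05 s, during which the arm holds its last target. There are 200 camera calls.

TASK

Take the loose black dust cap off the load cell and set it, knob up, flat in the shallow round dish. Then pick the loading head that ends in a cone point out of the tilted accessory bin and stand it, point up, centred on top of the load cell. Leave the other fittings in their places in the bin and everything else on the bench where it is.

Things in the scene. Friction and masses are not known exactly. Their poses are not given: they have to be found in the camera images.
- bin: Grey metal bin, fixed, 310 wide (y) x 230 along the slope, walls 45 high, 5 thick. Its floor slopes 35 degrees, low side to the robot (-x). Origin: middle of the floor's top face, 90 above the bench; frame upright (z up), yawed only. The three loading heads stand in a row across its middle, about 88 apart, in any order, against a rib 8 high. Bar along the low wall; collar and plate higher up.
- cone_head: Loading head to fetch, steel, 72 tall, 400 g: a round foot 60 dia x 10 high, from which a stem 30 dia rises; stem straight from 12 to 44 above the underside, then tapering to a point 7 wide at 72. Origin: centre of the foot's underside; z along its axis to the point. In the bin it stands square on the sloping floor, so it leans 35 degrees towards the robot.
- ball_head: Loading head left in the bin: a round foot 60 dia x 10 high, from which a stem 30 dia rises to a ball 40 dia, 74 tall. Origin as for cone_head.
- flat_head: Loading head left in the bin: a round foot 60 dia x 10 high, from which a stem 30 dia rises to a flat disc 48 dia x 10, 60 tall. Origin as for cone_head.
- bar: Steel round bar 25 dia x 180 long lying across the bin along its low wall. Origin: middle of its underside (the floor side as built); its y axis along the bar.
- collar: Steel collar 56 outside, 28 bore, 24 high, lying in the upper part of the bin. Origin: centre of its underside.
- plate: Dark steel plate 50 x 90 x 18 lying in the upper part of the bin. Origin: centre of its underside.
- cell: Load cell, fixed: square base plate 110 x 110 x 12, a steel body 72 dia up to 52 and 62 dia up to its flat top at 85; small black connector on one side. Origin: centre of the base plate's underside, on the bench.
- cell_top (a point): Centre of the load cell's flat top (62 dia), 85 above the bench.
- cap: Loose black plastic dust cap, 60 g, sitting over the load cell's top: cup 72 dia outside, 66 inside, 30 high, mouth down (it covers the upper 25 of the cell), with a knob 26 dia x 28 high standing on it, so 58 in all. Origin: centre of its lower rim; z up towards the knob. On the cell its rim is 60 above the bench.
- dish: Shallow round aluminium dish, fixed, 120 dia at the rim, 15 high, wall 4, inner floor about 96 dia, 5 above the bench. Origin: centre of its underside on the bench.
- wrench: Bystander: wrench lying on the bench, about 180 long. Origin on its underside.
- core: Bystander: grey rock core 54 dia x 100 tall, standing. Origin: centre of its underside.
- tin: Bystander: aluminium sample tin 68 dia x 50 tall. Origin: centre of its underside.
- weight: Bystander: brass weight with knob, 64 dia x 78 tall. Origin: centre of its underside.
There are look-alikes about, which are no part of the job. Leave any orange or red look-alike of the cone_head alone.

How it is judged (in metres and radians):
On the way, in this order (a step that is already met when the one before it is completed fails the run):
1. the dust cap stands knob up in the dish, while the cone head is not yet on the load cell (horizontal distance between cap and dish below 0.022 m and z of cap in the frame of dish below 0.012 m and angle between cap's own z axis and vertical below 0.12 rad and linear speed of cap below 0.02 m/s and distance between cone_head and cell_top above 0.05 m), for 0.2 s.
2. the cone head stands point up on the load cell (horizontal distance between cone_head and cell_top below 0.01 m and z of cone_head in the frame of cell_top between -0.004 and 0.004 m and angle between cone_head's own z axis and vertical below 0.08 rad and linear speed of cone_head below 0.02 m/s), for 0.2 s.
At the end, for the whole second after the job is handed in: Cap in the dish, knob up within 7 degrees, rim under 12 mm above the dish's underside, within 22 mm of its centre; cone head on the load cell, upright within 4.5 degrees, foot within 4 mm of the top's height and 10 mm of its centre; both at rest (under 20 mm/s) (all of step 2 and horizontal distance between cap and dish below 0.022 m and z of cap in the frame of dish below 0.012 m and angle between cap's own z axis and vertical below 0.12 rad and linear speed of cap below 0.02 m/s); the robot touches nothing.
It fails at once if another fitting in the bin shifted by more than 30 mm (distance of any of ball_head, flat_head, bar, collar, plate from where it was at the start of the episode above 0.03 m).
It fails at once if a thing on the bench shifted by more than 30 mm (distance of any of wrench, core, tin, weight from where it was at the start of the episode above 0.03 m).
It also fails if it takes over 54 s, if anything falls off the work surface, if the arm or the gripper's body presses on something with over 40 N, if the wrist force passes 120 N, or if a joint passes its speed limit or range.

## Working session

There is one attempt and no reset: what is moved stays moved. The work goes in short steps, Python scripts to look and compute and a tool call to move; the robot and the scene stay as the last step left them, time stands still between calls to the robot, and variables do not carry over. Pictures are saved under pics/ and viewed, at most 10 in all, crops included, and the job is handed in when it is done.

Besides the shell and the picture viewer there is one more tool, called as name(argument=value, ...), one argument or row to a line, values as JSON. arm_command: Moves the arm, as the interface text tells. Shifts and turns lie within -1 to 1; 1 stands for 0.5 m of shift or 90 degrees of turn. Its arguments: {"type":"object","properties":{"travel":{"type":"array"},"delta_rot":{"type":"array"},"grip":{"type":"number"},"newtons":{"type":"number"}},"required":["travel","delta_rot"]}

```bash
mkdir -p pics; cat > h.py <<'E'
import numpy as np, cv2
from scipy.spatial.transform import Rotation as Ro
from plant import r, viewer
def cap(n):
    s=r.get_state(); c=viewer.capture(n); K=np.array(c["camera_matrix"])
    if n=="wrist":
        T=np.eye(4); T[:3,:3]=Ro.from_euler('xyz',s["eef_rot"],degrees=True).as_matrix(); T[:3,3]=s["tcp_pos"]
        W=T@np.array(c["mount"]); R=W[:3,:3].T; t=-R@W[:3,3]
    else: R=np.array(c["R"]); t=np.array(c["t"]).ravel()
    return dict(img=c["img"],K=K,R=R,t=t)
def ray(c,u,v):
    d=c["R"].T@np.linalg.inv(c["K"])@np.array([u,v,1.]); return -c["R"].T@c["t"], d/np.linalg.norm(d)
def onz(c,u,v,z):
    o,d=ray(c,u,v); return o+d*(z-o[2])/d[2]
def tri(a,pa,b,pb):
    P=[ray(a,*pa),ray(b,*pb)]; A=sum(np.eye(3)-np.outer(d,d) for o,d in P); y=sum((np.eye(3)-np.outer(d,d))@o for o,d in P)
    X=np.linalg.solve(A,y); return X,[np.linalg.norm((np.eye(3)-np.outer(d,d))@(X-o)) for o,d in P]
def proj(c,X):
    p=c["K"]@(c["R"]@np.array(X)+c["t"]); return p[:2]/p[2]
def save(c,n): cv2.imwrite("pics/"+n,cv2.cvtColor(c["img"],cv2.COLOR_RGB2BGR))
E
python3 - <<'E'
from h import *
import pickle
np.set_printoptions(precision=4,suppress=True)
a=cap("scene");b=cap("side")
im=np.vstack([a["img"],b["img"]])
pickle.dump((a,b),open("v0.pkl","wb"))
save(a,"scene0.png");save(b,"side0.png")
for c in(a,b): print(-c["R"].T@c["t"],c["R"][2])
print(r.get_state())
E
```

```text
[ 1.0189 -0.6993  1.1762] [-0.362   0.4712 -0.8043]
[-0.0004  0.8069  1.0942] [ 0.3835 -0.6029 -0.6996]
{'time_s': 0.1, 'joints': array([-59.2397,  20.5886,   0.6393,  -0.0158, -70.1354, -16.5048]), 'qd': array([-0.0131, -0.1331,  0.2003,  0.0918,  0.0221,  0.0511]), 'joint_torque': array([ -0.0013, -58.4164,  29.3748,   7.0155,   0.0101,  -0.0001]), 'tcp_pos': array([ 0.1661, -0.6538,  0.2447]), 'eef_rot': array([ 179.9145,   -0.0098, -165.7499]), 'contact_force': array([-0.8374,  0.1248,  0.4723]), 'moment': array([ 0.0208,  0.0006, -0.0512]), 'gripper_force': 0.0, 'gripper_width': 0.08751352899631754}
```

View pics/scene0.png

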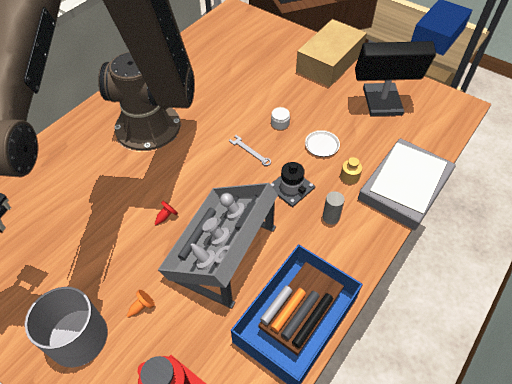

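View pics/side0.png

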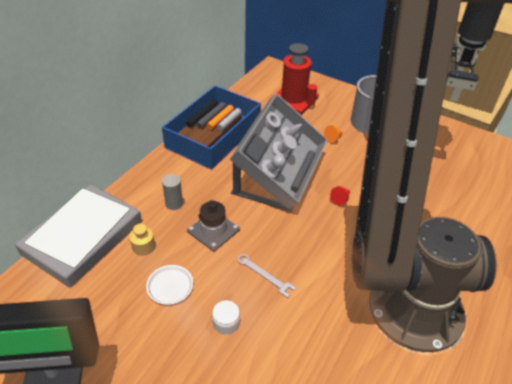

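Scene view: the cap and cell are at about (292,175), the dish at (322,144), and the bin is around (220,235) with the ball head near (228,200) and probably the cone near (200,255). Side view: the cap is at (212,212), the dish at (170,285), and the bin is around (282,150). I'll zoom in next.

```bash
python3 - <<'E'
from h import *
import pickle
a,b=pickle.load(open("v0.pkl","rb"))
def cr(c,u,v,w,h,s): return cv2.resize(c["img"][v:v+h,u:u+w],(w*s,h*s),interpolation=cv2.INTER_CUBIC)
p=np.zeros((600,800,3),np.uint8)
p[:360,:396]=cr(a,155,178,132,120,3)
p[:360,400:796]=cr(b,220,90,132,120,3)
p[362:362+236,:398]=cv2.resize(a["img"][120:215,255:415],(398,236),interpolation=cv2.INTER_CUBIC)
p[362:362+236,400:798]=cv2.resize(b["img"][192:312,120:322],(398,236),interpolation=cv2.INTER_CUBIC)
cv2.imwrite("pics/z.png",p[:,:,::-1])
E
```

```text
(no output)
```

View pics/z.png

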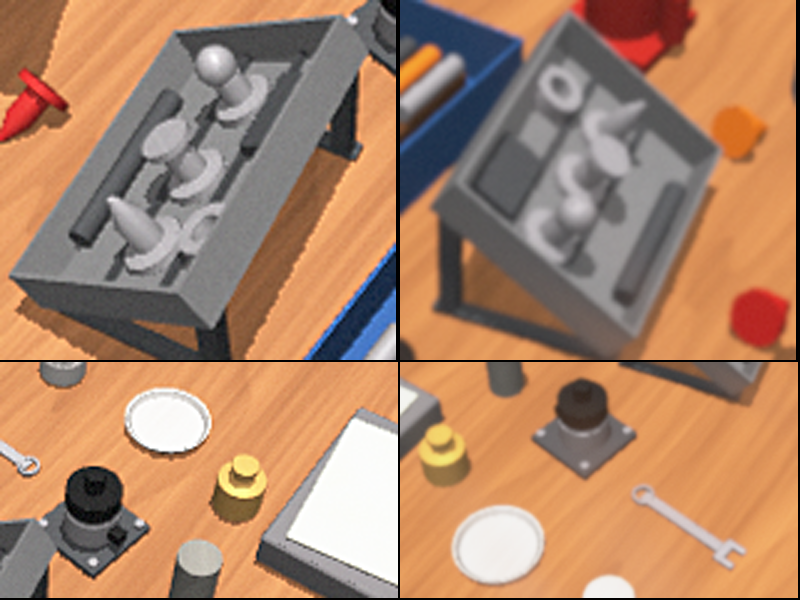

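Cone tip: scene (192,245), side (301,124). It is at the −y end of the row, with the collar uphill of it. Next I triangulate the cone tip, knob, dish and bin corners.

```bash
python3 - <<'E'
from h import *
import pickle
np.set_printoptions(precision=4,suppress=True)
a,b=pickle.load(open("v0.pkl","rb"))
pts=dict(tip=((192.3,245.3),(301.3,124.3)),knob=((292.8,166.7),(212.4,204.7)),
 lowp=((214.3,189),(299,207.7)),highp=((271.7,184),(232.3,158.3)),lown=((159,270.7),(326,140.7)),highn=((224,285.3),(276,94.7)),
 ball=((226,200),(278,161)),)
for k,(p,q) in pts.items(): print(k,*tri(a,p,b,q))
for c,(u,v) in((a,(322,144)),(b,(170,285))):
    m=(c["img"].min(2)>140).astype(np.uint8)
    cs=[x for x in cv2.findContours(m,0,1)[0] if cv2.pointPolygonTest(x,(u,v),False)>=0]
    h=cv2.convexHull(max(cs,key=cv2.contourArea))[:,0]
    W=np.array([onz(c,*p,.015) for p in h.astype(float)])[:,:2].astype(np.float32)
    print("dish",cv2.fitEllipse(W), cv2.fitEllipse(h))
for c,(u,v) in((a,(292,178)),(b,(212,214))):
    m=(c["img"].max(2)<60).astype(np.uint8)
    cs=[x for x in cv2.findContours(m,0,1)[0] if cv2.pointPolygonTest(x,(u,v),True)>=-3]
    for x in cs: print("cap",cv2.boundingRect(x),onz(c,u,v,.09), cv2.contourArea(x))
E
```

```text
tip [ 0.5245 -0.3293  0.1444] [np.float64(0.002872174648900169), np.float64(0.0028721746489002585)]
knob [0.5737 0.0741 0.1065] [np.float64(0.0007070250167743627), np.float64(0.0007070250167744279)]
lowp [ 0.3976 -0.1006  0.0428] [np.float64(0.00331428246656623), np.float64(0.0033142824665662964)]
highp [ 0.5913 -0.0565  0.1705] [np.float64(0.003578002232935913), np.float64(0.003578002232936016)]
lown [ 0.4627 -0.409   0.0529] [np.float64(7.77657664401649e-05), np.float64(7.77657664400812e-05)]
highn [ 0.6618 -0.3821  0.1716] [np.float64(0.013660384978507458), np.float64(0.013660384978507885)]
ball [ 0.5015 -0.1559  0.1315] [np.float64(0.0009996806224858016), np.float64(0.0009996806224859547)]
dish ((0.5563380122184753, 0.2903744578361511), (0.12022405117750168, 0.12170092761516571), 25.378856658935547) ((321.884521484375, 142.67349243164062), (25.912878036499023, 35.156883239746094), 96.99219512939453)
dish ((0.5554164052009583, 0.29243841767311096), (0.12144163995981216, 0.12282667309045792), 59.928985595703125) ((169.2594757080078, 284.03790283203125), (39.58735656738281, 48.084659576416016), 75.71578979492188)
cap (281, 162, 23, 23) [0.5903 0.048  0.09  ] 394.5
cap (207, 203, 12, 10) [0.5632 0.0902 0.09  ] 52.0
```

arm_command(
  travel=[
    [0.57, 0.71, 0.22],
    [0.57, 0.71, 0.22],
    [0.57, 0.71, 0.22],
    [0.57, 0.71, 0.22],
    [0.57, 0.71, 0.22],
    [0.57, 0.71, 0.22],
    [0.57, 0.71, 0.22],
    [0.57, 0.71, 0.22],
    [0.57, 0.71, 0.22],
    [0.57, 0.71, 0.22],
    [0.57, 0.71, 0.22],
  ],
  delta_rot=[
    [0, 0, -0.025],
    [0, 0, -0.025],
    [0, 0, -0.025],
    [0, 0, -0.025],
    [0, 0, -0.025],
    [0, 0, -0.025],
    [0, 0, -0.025],
    [0, 0, -0.025],
    [0, 0, -0.025],
    [0, 0, -0.025],
    [0, 0, -0.025],
  ],
)

```text
time_s: 1.48
tcp_pos: [0.4505, -0.2998, 0.3552]
eef_rot: [180.0, -0.0, -168.1]
contact_force: [0.8, -0.0, 0.6]
gripper_width: 0.0878
gripper_force: 0.0
```

```bash
python3 - <<'E'
from h import *
import pickle
np.set_printoptions(precision=4,suppress=True)
c=cap("wrist"); pickle.dump(c,open("w1.pkl","wb")); save(c,"w1.png")
s=r.get_state(); print(s["tcp_pos"],s["eef_rot"],s["joints"])
print(viewer.capture("wrist")["mount"], c["K"])
for X in ([.5245,-.3293,.1444],[.573,.073,.11],[.556,.291,.015]): print(proj(c,X))
E
```

```text
[ 0.4505 -0.2999  0.3552] [ 179.9816   -0.034  -168.0699] [-12.8914   4.803   -5.6382  -0.0025 -79.5974 -65.178 ]
[[-0.0005 -0.9609 -0.2769  0.0742]
 [ 1.     -0.0005 -0.0002 -0.0006]
 [ 0.0001 -0.2769  0.9609 -0.1393]
 [ 0.      0.      0.      1.    ]] [[269.4326   0.     253.984 ]
 [  0.     269.4326 190.2526]
 [  0.       0.       1.    ]]
[222.7108 217.701 ]
[460.1335 283.6669]
[529.9573 267.1141]
```

View pics/w1.png

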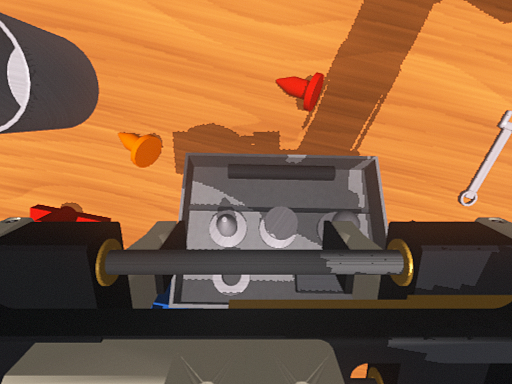

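The wrist view shows the cone at about (227,215), the flat head at (279,225) and the ball at (345,220). The bin's edges line up with the image, so its yaw is about 12°. Now the cap, from two wrist positions.

arm_command(
  travel=[
    [0.02, 0.66, -0.04],
    [0.02, 0.66, -0.04],
    [0.02, 0.66, -0.04],
    [0.02, 0.66, -0.04],
    [0.02, 0.66, -0.04],
    [0.02, 0.66, -0.04],
    [0.02, 0.66, -0.04],
    [0.02, 0.66, -0.04],
    [0.02, 0.66, -0.04],
  ],
  delta_rot=[
    [0, 0, 0],
    [0, 0, 0],
    [0, 0, 0],
    [0, 0, 0],
    [0, 0, 0],
    [0, 0, 0],
    [0, 0, 0],
    [0, 0, 0],
    [0, 0, 0],
  ],
)

```text
time_s: 2.7
tcp_pos: [0.4612, 0.0298, 0.3356]
eef_rot: [-180.0, 0.0, -168.1]
contact_force: [-0.0, -0.4, -0.1]
gripper_width: 0.0876
gripper_force: 0.0
```

```bash
python3 - <<'E'
from h import *
import pickle
c=cap("wrist"); pickle.dump(c,open("w2.pkl","wb"))
E
```

arm_command(
  travel=[
    [0.02, 0.16, 0],
    [0.02, 0.16, 0],
    [0.02, 0.16, 0],
    [0.02, 0.16, 0],
    [0.02, 0.16, 0],
  ],
  delta_rot=[
    [0, 0, 0],
    [0, 0, 0],
    [0, 0, 0],
    [0, 0, 0],
    [0, 0, 0],
  ],
)

```text
time_s: 3.38
tcp_pos: [0.4711, 0.1099, 0.3357]
eef_rot: [180.0, 0.0, -168.1]
contact_force: [-0.3, -0.4, 0.8]
gripper_width: 0.0878
gripper_force: 0.0
```

```bash
python3 - <<'E'
from h import *
import pickle
c=cap("wrist"); pickle.dump(c,open("w3.pkl","wb"))
w2=pickle.load(open("w2.pkl","rb"))
print([proj(k,[.573,.073,.11]) for k in (w2,c)], r.get_state()["tcp_pos"])
cv2.imwrite("pics/w23.png",np.vstack([w2["img"][:300],c["img"][:300]])[:,:,::-1])
E
```

```text
[array([267.29825066, 246.2068241 ]), array([215.59260295, 230.05898237])] [0.47114285 0.10998947 0.33573891]
```

View pics/w23.png

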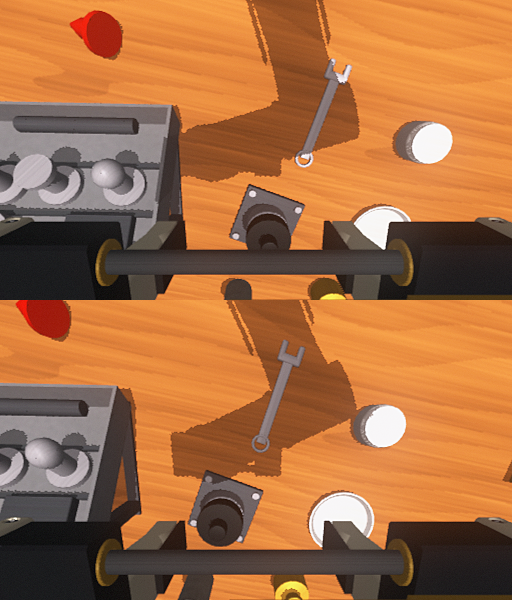

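arm_command(
  travel=[
    [-0.08, 0.0, 0],
    [-0.08, 0.0, 0],
    [-0.08, 0.0, 0],
    [-0.08, 0.0, 0],
  ],
  delta_rot=[
    [0, 0, 0],
    [0, 0, 0],
    [0, 0, 0],
    [0, 0, 0],
  ],
)

```text
time_s: 3.92
tcp_pos: [0.4316, 0.1107, 0.3355]
eef_rot: [-180.0, -0.0, -168.0]
contact_force: [0.1, 0.4, -0.9]
gripper_width: 0.0875
gripper_force: 0.0
```

```bash
python3 - <<'E'
from h import *
import pickle
c=cap("wrist"); pickle.dump(c,open("w4.pkl","wb"))
E
```

arm_command(
  travel=[
    [0.0, -0.16, 0],
    [0.0, -0.16, 0],
    [0.0, -0.16, 0],
    [0.0, -0.16, 0],
  ],
  delta_rot=[
    [0, 0, 0],
    [0, 0, 0],
    [0, 0, 0],
    [0, 0, 0],
  ],
)

```text
time_s: 4.47
tcp_pos: [0.4315, 0.0311, 0.3354]
eef_rot: [180.0, -0.0, -168.0]
contact_force: [-0.2, 1.0, 1.1]
gripper_width: 0.0876
gripper_force: 0.0
```

```bash
python3 - <<'E'
from h import *
import pickle
c=cap("wrist"); pickle.dump(c,open("w5.pkl","wb"))
w4=pickle.load(open("w4.pkl","rb"))
o=[]
for k in(w4,c):
    u,v=proj(k,[.573,.073,.1]).round().astype(int); print(u,v)
    x=k["img"][v-50:v+50,u-66:u+67]
    x=np.clip(x.astype(float)*2.2,0,255).astype(np.uint8)
    o.append(cv2.resize(x,None,fx=3,fy=3,interpolation=cv2.INTER_CUBIC))
cv2.imwrite("pics/c45.png",np.hstack(o)[:,:,::-1]); print(r.get_state()["tcp_pos"])
E
```

```text
212 250
262 260
[0.43143833 0.03128875 0.33540442]
```

View pics/c45.png

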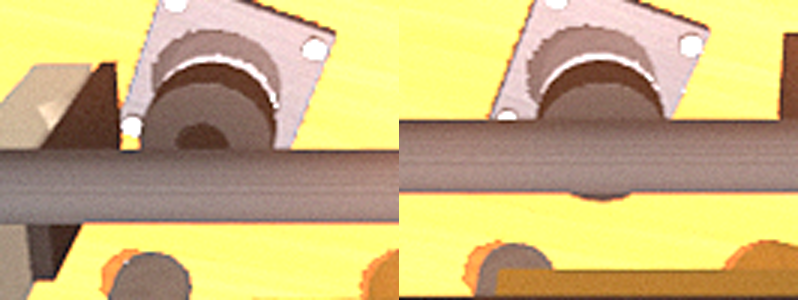

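Moving in −x pushed the cap behind the gripper bar. I need to move in +x instead.

arm_command(
  travel=[
    [0.16, 0.0, 0],
    [0.16, 0.0, 0],
    [0.16, 0.0, 0],
    [0.16, 0.0, 0],
    [0.16, 0.0, 0],
  ],
  delta_rot=[
    [0, 0, 0],
    [0, 0, 0],
    [0, 0, 0],
    [0, 0, 0],
    [0, 0, 0],
  ],
)

```text
time_s: 5.15
tcp_pos: [0.5105, 0.031, 0.3361]
eef_rot: [180.0, 0.1, -168.0]
contact_force: [-0.0, -0.2, 0.5]
gripper_width: 0.0878
gripper_force: 0.0
```

```bash
python3 - <<'E'
from h import *
import pickle
c=cap("wrist"); pickle.dump(c,open("w5.pkl","wb"))
E
```

arm_command(
  travel=[
    [0.0, 0.16, 0],
    [0.0, 0.16, 0],
    [0.0, 0.16, 0],
    [0.0, 0.16, 0],
  ],
  delta_rot=[
    [0, 0, 0],
    [0, 0, 0],
    [0, 0, 0],
    [0, 0, 0],
  ],
)

```text
time_s: 5.7
tcp_pos: [0.5109, 0.1104, 0.3358]
eef_rot: [-180.0, 0.0, -168.0]
contact_force: [0.4, -0.1, 0.1]
gripper_width: 0.0875
gripper_force: 0.0
```

```bash
python3 - <<'E'
from h import *
import pickle
c=cap("wrist"); pickle.dump(c,open("w4.pkl","wb"))
w5=pickle.load(open("w5.pkl","rb"))
o=[]
for k in(c,w5):
    u,v=proj(k,[.573,.073,.1]).round().astype(int); print(u,v)
    x=k["img"][v-50:v+50,u-66:u+67]
    x=np.clip(x.astype(float)*2.2,0,255).astype(np.uint8)
    o.append(cv2.resize(x,None,fx=3,fy=3,interpolation=cv2.INTER_CUBIC))
cv2.imwrite("pics/c67.png",np.hstack(o)[:,:,::-1]); print(r.get_state()["tcp_pos"])
E
```

```text
221 203
273 213
[0.51100703 0.11013692 0.33581694]
```

View pics/c67.png

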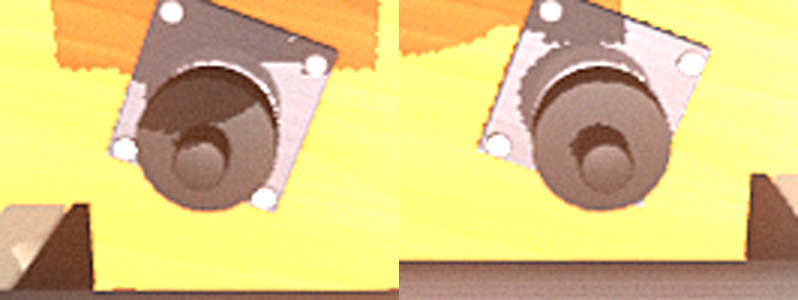

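Left crop: knob top (203,164), cup-top centre (206,141), bolt centre (219.5,106). Right crop: knob top (208,166), cup top (202.5,143), bolts (195.5,104.5).

```bash
python3 - <<'E'
from h import *
import pickle
np.set_printoptions(precision=4,suppress=True)
A,B=[pickle.load(open(f,"rb")) for f in("w4.pkl","w5.pkl")]
f=lambda p:(221-66+p[0]/3-.33,203-50+p[1]/3-.33)
g=lambda p:(273-66+p[0]/3-.33,213-50+p[1]/3-.33)
for n,p,q,z in(("knob",(203,164),(208,166),.118),("cup",(206,141),(202.5,143),.09),("base",(219.5,106),(195.5,104.5),.012)):
    print(n,*tri(A,f(p),B,g(q)),onz(A,*f(p),z),onz(B,*g(q),z))
a=pickle.load(open("v0.pkl","rb"))
for n,p,q in (("wrench",(250,150),(266,276)),("core",(335,195),(172,180)),("weight",(352,160),(141,230)),("tin",(281,112),(226,307))): print(n,tri(a[0],p,a[1],q)[0])
for k in(A,pickle.load(open("w3.pkl","rb"))):
    u,v=proj(k,[.556,.291,.015]); print(u,v)
    m=(k["img"].min(2)>150).astype(np.uint8)
    for x in cv2.findContours(m,0,1)[0]:
        if cv2.contourArea(x)>300: print(cv2.boundingRect(x))
E
```

```text
knob [0.5759 0.077  0.1098] [np.float64(0.00010422756670911514), np.float64(0.00010422756670918518)] [0.5729 0.0774 0.118 ] [0.5727 0.0756 0.118 ]
cup [0.5725 0.0753 0.0869] [np.float64(0.00025347364722504525), np.float64(0.0002534736472252253)] [0.5711 0.0754 0.09  ] [0.5717 0.0748 0.09  ]
base [0.5725 0.0759 0.0212] [np.float64(0.00038911084530724664), np.float64(0.0003891108453074315)] [0.5748 0.0756 0.012 ] [0.5756 0.0772 0.012 ]
wrench [ 0.3668  0.1263 -0.0011]
core [0.7301 0.0584 0.1039]
weight [0.6965 0.2312 0.0742]
tin [0.3802 0.2914 0.058 ]
347.2423624088164 202.57987179130876
(177, 280, 31, 27)
(314, 171, 67, 59)
(45, 124, 45, 35)
(0, 124, 22, 33)
(24, 107, 26, 27)
(373, 78, 43, 44)
341.07277254117434 222.62299071737937
(309, 192, 65, 55)
(45, 152, 44, 36)
(0, 152, 23, 34)
(25, 142, 25, 24)
(365, 105, 41, 43)
```

arm_command(
  travel=[
    [0.123, -0.069, -0.1],
    [0.123, -0.069, -0.2],
    [0.123, -0.069, -0.3],
    [0.123, -0.069, -0.36],
    [0.123, -0.069, -0.38],
    [0.123, -0.069, -0.4],
    [0.123, -0.069, -0.42],
    [0.123, -0.069, -0.436],
    [0.123, -0.069, -0.444],
    [0.123, -0.069, -0.444],
    [0.123, -0.069, -0.444],
  ],
  delta_rot=[
    [0, 0, 0],
    [0, 0, 0],
    [0, 0, 0],
    [0, 0, 0],
    [0, 0, 0],
    [0, 0, 0],
    [0, 0, 0],
    [0, 0, 0],
    [0, 0, 0],
    [0, 0, 0],
    [0, 0, 0],
  ],
  grip=0.7,
)

```text
time_s: 7.12
tcp_pos: [0.5729, 0.0764, 0.1139]
eef_rot: [180.0, 0.0, -168.0]
contact_force: [0.7, -0.0, 0.2]
gripper_width: 0.0611
gripper_force: 0.0
```

arm_command(
  travel=[
    [0, 0, 0],
    [0, 0, 0],
    [0, 0, 0],
    [0, 0, 0],
    [0, 0, 0],
    [0, 0, 0],
    [0, 0, 0],
    [0, 0, 0],
  ],
  delta_rot=[
    [0, 0, 0],
    [0, 0, 0],
    [0, 0, 0],
    [0, 0, 0],
    [0, 0, 0],
    [0, 0, 0],
    [0, 0, 0],
    [0, 0, 0],
  ],
  grip=0,
  newtons=12,
)

```text
time_s: 8.12
tcp_pos: [0.5727, 0.0763, 0.1136]
eef_rot: [-180.0, -0.0, -168.0]
contact_force: [-0.7, -0.5, 1.2]
gripper_width: 0.0258
gripper_force: 12.0
```

arm_command(
  travel=[
    [0, 0, 0.03],
    [0, 0, 0.08],
    [0, 0, 0.14],
    [0, 0, 0.14],
    [-0.008, 0.1, 0.14],
    [-0.016, 0.2, 0.14],
    [-0.024, 0.3, 0.14],
    [-0.032, 0.4, 0.14],
    [-0.032, 0.43, 0.14],
    [-0.032, 0.43, 0.14],
  ],
  delta_rot=[
    [0, 0, 0],
    [0, 0, 0],
    [0, 0, 0],
    [0, 0, 0],
    [0, 0, 0],
    [0, 0, 0],
    [0, 0, 0],
    [0, 0, 0],
    [0, 0, 0],
    [0, 0, 0],
  ],
)

```text
time_s: 9.38
tcp_pos: [0.5563, 0.292, 0.1832]
eef_rot: [-180.0, -0.0, -167.9]
contact_force: [0.8, -0.5, 0.4]
gripper_width: 0.0255
gripper_force: 12.0
```

```bash
python3 - <<'E'
from h import *
c=cap("side");d=cap("wrist")
cv2.imwrite("pics/cap1.png",np.vstack([cv2.resize(c["img"][150:320,90:290],(512,435)),d["img"][150:300]])[:,:,::-1]); print(r.get_state())
E
```

```text
{'time_s': 9.475, 'joints': array([ 4.53491094e+01,  1.87399796e+01, -1.04442087e+01, -4.82274143e-03,
       -6.08612239e+01, -1.23359297e+02]), 'qd': array([-0.7187757 , -0.44914759, -0.19184055,  0.0094639 ,  0.02528855,
       -0.13598808]), 'joint_torque': array([ 7.84011036e-01, -5.34580743e+01,  2.75879234e+01,  6.50737971e+00,
       -5.88239729e-02, -1.48155988e-02]), 'tcp_pos': array([0.55650744, 0.29045427, 0.18339195]), 'eef_rot': array([-1.79978545e+02, -4.02454284e-02, -1.68012545e+02]), 'contact_force': array([ 0.23280001,  0.03928116, -0.329097  ]), 'moment': array([-0.01078591, -0.01357869,  0.04298512]), 'gripper_force': 11.999908089637756, 'gripper_width': 0.02573619318117379}
```

View pics/cap1.png

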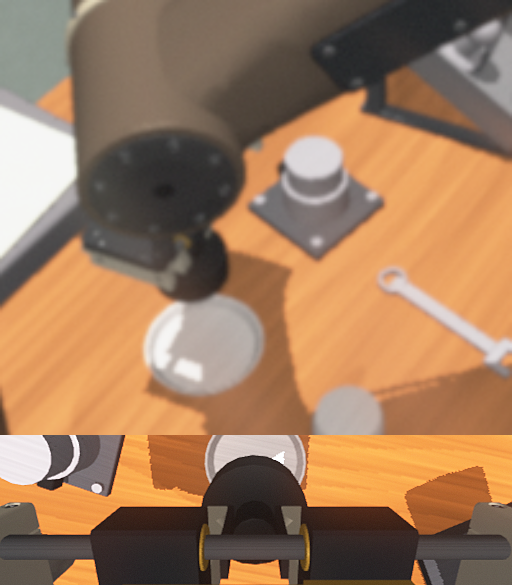

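The cap is held and level above the dish, and the bare cell top is visible. Lowering now.

arm_command(
  travel=[
    [0, 0, -0.08],
    [0, 0, -0.16],
    [0, 0, -0.2],
    [0, 0, -0.22],
    [0, 0, -0.23],
    [0, 0, -0.24],
    [0, 0, -0.247],
    [0, 0, -0.247],
    [0, 0, -0.247],
  ],
  delta_rot=[
    [0, 0, 0],
    [0, 0, 0],
    [0, 0, 0],
    [0, 0, 0],
    [0, 0, 0],
    [0, 0, 0],
    [0, 0, 0],
    [0, 0, 0],
    [0, 0, 0],
  ],
)

```text
time_s: 10.6
tcp_pos: [0.5568, 0.2915, 0.0604]
eef_rot: [180.0, 0.0, -168.0]
contact_force: [-0.3, -0.2, -1.4]
gripper_width: 0.0253
gripper_force: 12.0
```

arm_command(
  travel=[
    [0, 0, -0.002],
    [0, 0, -0.002],
    [0, 0, -0.002],
    [0, 0, -0.002],
    [0, 0, -0.002],
    [0, 0, -0.002],
  ],
  delta_rot=[
    [0, 0, 0],
    [0, 0, 0],
    [0, 0, 0],
    [0, 0, 0],
    [0, 0, 0],
    [0, 0, 0],
  ],
  grip=0.6,
)

```text
time_s: 11.35
tcp_pos: [0.5567, 0.2913, 0.0591]
eef_rot: [180.0, -0.0, -168.0]
contact_force: [0.6, 0.8, -0.5]
gripper_width: 0.053
gripper_force: 0.0
```

arm_command(
  travel=[
    [0, 0, 0.06],
    [0, 0, 0.16],
    [0, 0, 0.28],
    [-0.03, -0.1, 0.4],
    [-0.09, -0.2, 0.5],
    [-0.09, -0.3, 0.554],
    [-0.09, -0.35, 0.554],
    [-0.09, -0.35, 0.554],
    [-0.09, -0.35, 0.554],
    [-0.09, -0.35, 0.554],
  ],
  delta_rot=[
    [0, 0, 0],
    [0, 0, 0],
    [0, 0, 0],
    [0, 0, 0],
    [0, 0, 0],
    [0, 0, 0],
    [0, 0, 0],
    [0, 0, 0],
    [0, 0, 0],
    [0, 0, 0],
  ],
)

```text
time_s: 12.6
tcp_pos: [0.5116, 0.117, 0.3353]
eef_rot: [-180.0, -0.1, -168.0]
contact_force: [-0.9, 0.2, -0.3]
gripper_width: 0.0526
gripper_force: 0.0
```

```bash
python3 - <<'E'
from h import *
import pickle
c=cap("wrist"); pickle.dump(c,open("w6.pkl","wb")); print(r.get_state()["tcp_pos"])
E
```

```text
[0.5116427  0.11700821 0.33525296]
```

arm_command(
  travel=[
    [0.0, -0.16, 0],
    [0.0, -0.16, 0],
    [0.0, -0.16, 0],
    [0.0, -0.16, 0],
  ],
  delta_rot=[
    [0, 0, 0],
    [0, 0, 0],
    [0, 0, 0],
    [0, 0, 0],
  ],
)

```text
time_s: 13.15
tcp_pos: [0.5119, 0.037, 0.3358]
eef_rot: [180.0, -0.0, -168.0]
contact_force: [-0.0, -0.3, -0.8]
gripper_width: 0.0526
gripper_force: 0.0
```

```bash
python3 - <<'E'
from h import *
import pickle
c=cap("wrist"); pickle.dump(c,open("w7.pkl","wb")); print(r.get_state()["tcp_pos"])
w6=pickle.load(open("w6.pkl","rb"))
o=[]
for k in(w6,c):
    u,v=proj(k,[.573,.075,.085]).round().astype(int); print(u,v)
    x=k["img"][v-40:v+40,u-55:u+56]
    o.append(cv2.resize(x,None,fx=3.6,fy=3.6,interpolation=cv2.INTER_CUBIC))
p=np.hstack(o); q=np.zeros((576,p.shape[1],3),np.uint8); q[:288]=p
x=w6["img"][120:250,280:400]; q[290:550,:240]=cv2.resize(x,(240,260))
cv2.imwrite("pics/c8.png",q[:,:,::-1])
E
```

```text
[0.51186007 0.03714048 0.33579503]
219 199
270 209
```

View pics/c8.png

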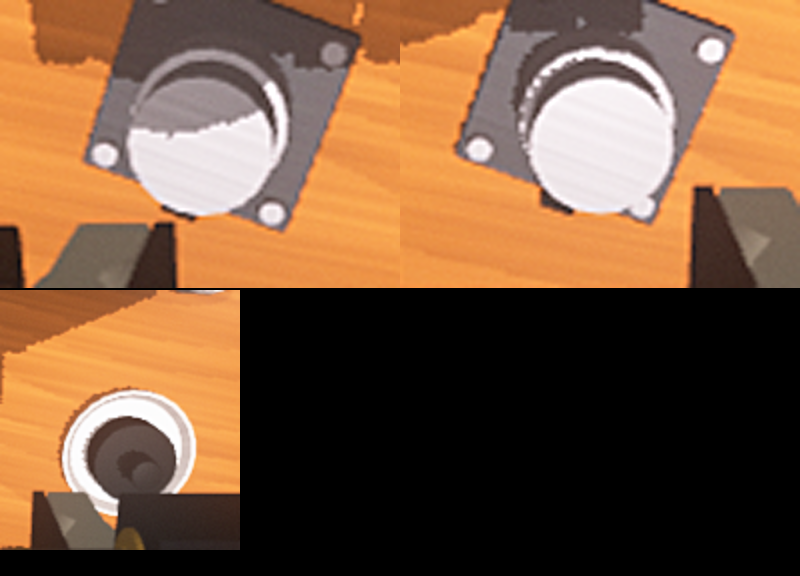

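The cap sits flat and knob up in the dish. Cell top centre: left crop (201,147), right crop (201.5,144.5). Next I move to a tilted view of the cone head.

arm_command(
  travel=[
    [-0.02, -0.12, 0],
    [-0.04, -0.24, 0],
    [-0.06, -0.36, 0],
    [-0.07, -0.48, 0],
    [-0.08, -0.6, 0],
    [-0.088, -0.686, -0.08],
    [-0.088, -0.686, -0.16],
    [-0.088, -0.686, -0.24],
    [-0.088, -0.686, -0.24],
    [-0.088, -0.686, -0.24],
    [-0.088, -0.686, -0.24],
  ],
  delta_rot=[
    [0, 0, 0],
    [0.02, -0.09, 0],
    [0.04, -0.18, 0],
    [0.06, -0.27, 0],
    [0.081, -0.38, 0],
    [0.081, -0.38, 0],
    [0.081, -0.38, 0],
    [0.081, -0.38, 0],
    [0.081, -0.38, 0],
    [0.081, -0.38, 0],
    [0.081, -0.38, 0],
  ],
)

```text
time_s: 14.58
tcp_pos: [0.4688, -0.3067, 0.2184]
eef_rot: [-179.8, 35.1, -167.8]
contact_force: [0.3, -0.3, 0.5]
gripper_width: 0.0528
gripper_force: 0.0
```

```bash
python3 - <<'E'
from h import *
import pickle
np.set_printoptions(precision=4,suppress=True)
c=cap("wrist"); pickle.dump(c,open("w8.pkl","wb")); s=r.get_state();print(s["tcp_pos"],s["eef_rot"],s["joints"])
A,B=[pickle.load(open(f,"rb")) for f in("w6.pkl","w7.pkl")]
p,q=(219.5,199.5),(270.6,208.8)
print("top",*tri(A,p,B,q),onz(A,*p,.085),onz(B,*q,.085))
print(proj(c,[.5245,-.3293,.1444]),proj(c,[.565,-.3207,.0854]))
E
```

```text
[ 0.4687 -0.3066  0.2182] [-179.8557   35.0894 -167.8305] [-31.5162   2.9114 -21.1094 -34.3886 -44.4084 -25.9734]
top [0.5741 0.0758 0.083 ] [np.float64(0.0004268643316980275), np.float64(0.0004268643316982153)] [0.5739 0.0759 0.085 ] [0.573  0.0755 0.085 ]
[216.8727 197.4238] [225.2821 178.3326]
```

arm_command(
  travel=[
    [0.028, -0.136, 0],
    [0.028, -0.136, 0],
    [0.028, -0.136, 0],
    [0.028, -0.136, 0],
  ],
  delta_rot=[
    [0, 0, 0],
    [0, 0, 0],
    [0, 0, 0],
    [0, 0, 0],
  ],
)

```text
time_s: 15.12
tcp_pos: [0.4816, -0.3738, 0.2166]
eef_rot: [180.0, 35.0, -168.0]
contact_force: [-0.1, -0.6, -0.8]
gripper_width: 0.0523
gripper_force: 0.0
```

```bash
python3 - <<'E'
from h import *
import pickle
np.set_printoptions(precision=4,suppress=True)
c=cap("wrist"); pickle.dump(c,open("w9.pkl","wb")); s=r.get_state();print(s["tcp_pos"],s["eef_rot"])
o=[]
for k in(pickle.load(open("w8.pkl","rb")),c):
    P,Q=proj(k,[.5245,-.3293,.1444]),proj(k,[.565,-.3207,.0854]); print(P,Q)
    u,v=((P+Q)/2).round().astype(int); print(u,v)
    x=k["img"][v-75:v+75,max(u-100,0):u+100]; print(x.shape)
    o.append(cv2.resize(x,(400,300),interpolation=cv2.INTER_CUBIC))
p=np.hstack(o); g=np.clip(p.astype(float)*1.0,0,255)
lab=cv2.cvtColor(p,cv2.COLOR_RGB2GRAY); e=cv2.createCLAHE(3,(4,4)).apply(lab)
cv2.imwrite("pics/cone.png",np.vstack([p[:,:,::-1],cv2.cvtColor(e,cv2.COLOR_GRAY2BGR)]))
E
```

```text
[ 0.4816 -0.3737  0.2167] [-179.9943   34.9989 -167.9458]
[216.8727 197.4238] [225.2821 178.3326]
221 188
(150, 200, 3)
[293.6988 200.3648] [284.7621 180.7245]
289 191
(150, 200, 3)
```

View pics/cone.png

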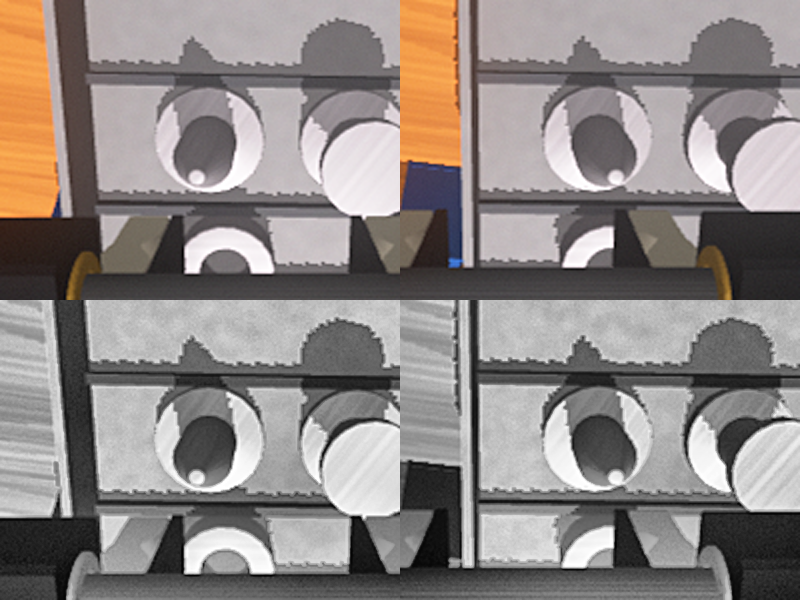

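Foot circle centres are at (210.5,139) left and (198,139) right in the crops. The tips are at (197,177) and (216,177). The collar is well clear uphill.

```bash
python3 - <<'E'
from h import *
import pickle
np.set_printoptions(precision=4,suppress=True)
A,B=[pickle.load(open(f,"rb")) for f in("w8.pkl","w9.pkl")]
f=lambda x,y:(121+x/2-.25,113+y/2-.25); g=lambda x,y:(189+x/2-.25,116+y/2-.25)
F,e1=tri(A,f(210.5,139),B,g(198,139)); T,e2=tri(A,f(197,177),B,g(216,177))
# rib line: two points matched on each view (upper edge of lower wall of rib)
print("foot",F,e1,"tip",T,e2,np.linalg.norm(T-F)); ax=(T-F)/np.linalg.norm(T-F)
print(ax,np.degrees([np.arccos(ax[2]),np.arctan2(-ax[1],-ax[0])]))
s=r.get_state(); R=Ro.from_euler('xyz',s["eef_rot"],degrees=True).as_matrix(); print("tool z",R[:,2])
for yaw in(11,12):
    a=np.array([-np.sin(.6109)*np.cos(np.radians(yaw)),-np.sin(.6109)*np.sin(np.radians(yaw)),np.cos(.6109)])
    Ft=(F+T-a*.062)/2
    for h in(0.034,.08,.13): 
        X=Ft+a*(h-.01); print(yaw,h,"tcp",X,"d scaled",(X-s["tcp_pos"])/.5)
E
```

```text
foot [ 0.5591 -0.3199  0.0965] [np.float64(0.00029825323771202314), np.float64(0.00029825323771219265)] tip [ 0.5245 -0.3269  0.1483] [np.float64(1.9852194523393706e-05), np.float64(1.9852194523397362e-05)] 0.06265457080821069
[-0.552  -0.1111  0.8264] [34.2713 11.3789]
tool z [ 0.5609  0.1197 -0.8192]
11 0.034 tcp [ 0.5457 -0.3226  0.1167] d scaled [ 0.1283  0.1022 -0.2   ]
11 0.08 tcp [ 0.5198 -0.3277  0.1543] d scaled [ 0.0765  0.0921 -0.1246]
11 0.13 tcp [ 0.4917 -0.3331  0.1953] d scaled [ 0.0202  0.0812 -0.0427]
12 0.034 tcp [ 0.5457 -0.3226  0.1167] d scaled [ 0.1283  0.1023 -0.2   ]
12 0.08 tcp [ 0.5199 -0.328   0.1543] d scaled [ 0.0767  0.0914 -0.1246]
12 0.13 tcp [ 0.4918 -0.334   0.1953] d scaled [ 0.0206  0.0794 -0.0427]
```

The measured length (62.7 mm against 62) and lean (34.3°, 11.4° yaw) agree with the tool's tilt. Approaching along the axis, then gripping.

arm_command(
  travel=[
    [0.02, 0.08, -0.043],
    [0.02, 0.08, -0.043],
    [0.048, 0.086, -0.084],
    [0.076, 0.092, -0.125],
    [0.093, 0.095, -0.15],
    [0.11, 0.0985, -0.174],
    [0.12, 0.1005, -0.188],
    [0.128, 0.102, -0.2],
    [0.128, 0.102, -0.2],
    [0.128, 0.102, -0.2],
  ],
  delta_rot=[
    [0, 0, 0],
    [0, 0, 0],
    [0, 0, 0],
    [0, 0, 0],
    [0, 0, 0],
    [0, 0, 0],
    [0, 0, 0],
    [0, 0, 0],
    [0, 0, 0],
    [0, 0, 0],
  ],
)

```text
time_s: 16.42
tcp_pos: [0.5457, -0.3239, 0.1164]
eef_rot: [-180.0, 35.0, -168.0]
contact_force: [-0.2, 0.3, -0.2]
gripper_width: 0.0523
gripper_force: 0.0
```

arm_command(
  travel=[
    [0, 0, 0],
    [0, 0, 0],
    [0, 0, 0],
    [0, 0, 0],
    [0, 0, 0],
    [0, 0, 0],
    [0, 0, 0],
  ],
  delta_rot=[
    [0, 0, 0],
    [0, 0, 0],
    [0, 0, 0],
    [0, 0, 0],
    [0, 0, 0],
    [0, 0, 0],
    [0, 0, 0],
  ],
  grip=0,
  newtons=35,
)

```text
time_s: 17.3
tcp_pos: [0.5456, -0.3236, 0.1163]
eef_rot: [180.0, 35.0, -168.0]
contact_force: [-4.2, 3.1, 5.3]
gripper_width: 0.0293
gripper_force: 35.0
```

arm_command(
  travel=[
    [-0.008, -0.002, 0.012],
    [-0.03, -0.006, 0.044],
    [-0.06, -0.0127, 0.088],
    [-0.101, -0.0214, 0.147],
    [-0.101, -0.0214, 0.22],
    [-0.101, -0.0214, 0.3],
    [-0.101, -0.0214, 0.367],
    [-0.101, -0.0214, 0.367],
    [-0.101, -0.0214, 0.367],
    [-0.101, -0.0214, 0.367],
    [-0.101, -0.0214, 0.367],
  ],
  delta_rot=[
    [0, 0, 0],
    [0, 0, 0],
    [0, 0, 0],
    [0, 0, 0],
    [0, 0, 0],
    [-0.02, 0.095, 0],
    [-0.04, 0.19, 0],
    [-0.06, 0.285, 0],
    [-0.081, 0.38, 0],
    [-0.081, 0.38, 0],
    [-0.081, 0.38, 0],
  ],
)

```text
time_s: 18.68
tcp_pos: [0.4947, -0.3343, 0.2994]
eef_rot: [180.0, 0.0, -168.0]
contact_force: [-0.8, 0.5, -4.1]
gripper_width: 0.0295
gripper_force: 34.9
```

```bash
python3 - <<'E'
from h import *
np.set_printoptions(precision=4,suppress=True)
s=r.get_state(); print(s["tcp_pos"],s["eef_rot"],s["contact_force"],s["gripper_width"])
print("to go scaled",(np.array([.5735,.0757,.150])-s["tcp_pos"])/.5)
E
```

```text
[ 0.4947 -0.3343  0.2994] [ 179.9718    0.0429 -168.0125] [-0.7928  0.5417 -4.1298] 0.02949572685528248
to go scaled [ 0.1576  0.82   -0.2987]
```

The head is held (4 N of weight, 29.5 mm wide). Carrying it over to the cell.

arm_command(
  travel=[
    [0.02, 0.1, 0],
    [0.04, 0.2, 0],
    [0.06, 0.3, 0],
    [0.08, 0.41, 0],
    [0.1, 0.52, 0],
    [0.12, 0.63, 0],
    [0.14, 0.74, 0],
    [0.158, 0.82, 0],
    [0.158, 0.82, -0.06],
    [0.158, 0.82, -0.14],
    [0.158, 0.82, -0.22],
    [0.158, 0.82, -0.28],
    [0.158, 0.82, -0.3],
    [0.158, 0.82, -0.3],
    [0.158, 0.82, -0.3],
  ],
  delta_rot=[
    [0, 0, 0],
    [0, 0, 0],
    [0, 0, 0],
    [0, 0, 0],
    [0, 0, 0],
    [0, 0, 0],
    [0, 0, 0],
    [0, 0, 0],
    [0, 0, 0],
    [0, 0, 0],
    [0, 0, 0],
    [0, 0, 0],
    [0, 0, 0],
    [0, 0, 0],
    [0, 0, 0],
  ],
)

```text
time_s: 20.55
tcp_pos: [0.5751, 0.0757, 0.1513]
eef_rot: [180.0, 0.2, -168.0]
contact_force: [1.2, -0.2, -3.0]
gripper_width: 0.0296
gripper_force: 34.9
```

arm_command(
  travel=[
    [0, 0, -0.02],
    [0, 0, -0.036],
    [0, 0, -0.046],
    [0, 0, -0.054],
    [0, 0, -0.056],
    [0, 0, -0.056],
  ],
  delta_rot=[
    [0, 0, 0],
    [0, 0, 0],
    [0, 0, 0],
    [0, 0, 0],
    [0, 0, 0],
    [0, 0, 0],
  ],
)

```text
time_s: 21.3
tcp_pos: [0.5743, 0.0756, 0.1216]
eef_rot: [-180.0, 0.0, -168.0]
contact_force: [-0.6, -0.8, -3.0]
gripper_width: 0.0296
gripper_force: 34.9
```

arm_command(
  travel=[
    [0, 0, -0.002],
    [0, 0, -0.003],
    [0, 0, -0.004],
    [0, 0, -0.004],
    [0, 0, -0.004],
  ],
  delta_rot=[
    [0, 0, 0],
    [0, 0, 0],
    [0, 0, 0],
    [0, 0, 0],
    [0, 0, 0],
  ],
)

```text
time_s: 21.92
tcp_pos: [0.5742, 0.0756, 0.1196]
eef_rot: [-180.0, 0.0, -168.0]
contact_force: [-0.5, 0.6, -2.9]
gripper_width: 0.0294
gripper_force: 34.9
```

arm_command(
  travel=[
    [0, 0, -0.001],
    [0, 0, -0.002],
    [0, 0, -0.002],
    [0, 0, -0.002],
  ],
  delta_rot=[
    [0, 0, 0],
    [0, 0, 0],
    [0, 0, 0],
    [0, 0, 0],
  ],
)

```text
time_s: 22.42
tcp_pos: [0.5742, 0.0756, 0.1185]
eef_rot: [180.0, -0.0, -168.0]
contact_force: [0.1, 0.8, -3.6]
gripper_width: 0.0293
gripper_force: 34.9
```

arm_command(
  travel=[
    [0, 0, -0.001],
    [0, 0, -0.002],
    [0, 0, -0.002],
    [0, 0, -0.002],
  ],
  delta_rot=[
    [0, 0, 0],
    [0, 0, 0],
    [0, 0, 0],
    [0, 0, 0],
  ],
)

```text
time_s: 22.92
tcp_pos: [0.5742, 0.0756, 0.1177]
eef_rot: [180.0, 0.0, -168.0]
contact_force: [-0.7, -0.4, -2.2]
gripper_width: 0.0293
gripper_force: 34.9
```

arm_command(
  travel=[
    [0, 0, -0.001],
    [0, 0, -0.002],
    [0, 0, -0.002],
    [0, 0, -0.002],
  ],
  delta_rot=[
    [0, 0, 0],
    [0, 0, 0],
    [0, 0, 0],
    [0, 0, 0],
  ],
)

```text
time_s: 23.42
tcp_pos: [0.5744, 0.0756, 0.1176]
eef_rot: [-180.0, 0.0, -168.0]
contact_force: [-3.1, -0.4, 6.1]
gripper_width: 0.0296
gripper_force: 35.0
```

Contact: the force rose to +6 N. Releasing to a partial opening, then going straight up.

arm_command(
  travel=[
    [0, 0, 0],
    [0, 0, 0],
    [0, 0, 0],
    [0, 0, 0],
    [0, 0, 0],
    [0, 0, 0],
  ],
  delta_rot=[
    [0, 0, 0],
    [0, 0, 0],
    [0, 0, 0],
    [0, 0, 0],
    [0, 0, 0],
    [0, 0, 0],
  ],
  grip=0.65,
)

```text
time_s: 24.18
tcp_pos: [0.5742, 0.0756, 0.1165]
eef_rot: [-180.0, -0.0, -168.0]
contact_force: [0.4, -0.6, -0.4]
gripper_width: 0.057
gripper_force: 0.0
```

arm_command(
  travel=[
    [0, 0, 0.03],
    [0, 0, 0.08],
    [0, 0, 0.16],
    [0, 0, 0.26],
    [-0.06, 0.04, 0.36],
    [-0.12, 0.08, 0.436],
    [-0.124, 0.08, 0.436],
    [-0.124, 0.08, 0.436],
    [-0.124, 0.08, 0.436],
  ],
  delta_rot=[
    [0, 0, 0],
    [0, 0, 0],
    [0, 0, 0],
    [0, 0, 0],
    [0, 0, 0],
    [0, 0, 0],
    [0, 0, 0],
    [0, 0, 0],
    [0, 0, 0],
  ],
)

```text
time_s: 25.3
tcp_pos: [0.5121, 0.1152, 0.3337]
eef_rot: [-180.0, -0.1, -168.0]
contact_force: [0.6, 0.0, -0.7]
gripper_width: 0.0574
gripper_force: 0.0
```

```bash
python3 - <<'E'
from h import *
import pickle
np.set_printoptions(precision=3,suppress=True)
c=cap("wrist"); s=r.get_state(); print(s["tcp_pos"],s["contact_force"],s["gripper_width"]); pickle.dump(c,open("w10.pkl","wb"))
e=np.array([.574,.0757])
for n,z in(("foottop",.095),("tip",.157),("cellbase",.012)): print(n,proj(c,[*e,z]))
u,v=proj(c,[*e,.095]).round().astype(int)
x=c["img"][v-40:v+45,u-40:u+40]; g=x.astype(int); sat=g.max(2)-g.min(2); br=g.mean(2)
m=((sat<40)&(br>130)).astype(np.uint8)
print(u-40,v-40)
for row in range(0,85,3): print("%3d "%(v-40+row)+"".join(" .:-=+*#%@"[min(9,int(q/25.6))] if s_<60 else "o" for q,s_ in zip(br[row,::1],sat[row,::1])))
E
```

```text
[0.512 0.115 0.334] [-0.005  0.799 -0.131] 0.05707035787742155
foottop [219.714 202.011]
tip [213.652 217.654]
cellbase [225.462 187.176]
180 162
162 ooooooooooooooooooooo::::::::::::::::::::::::::::::::::::::::::::...:ooooooooooo
165 oooooooooooooooooooo:::::::::::::::::::::::::::::::::::::::::::::::::::::...:ooo
168 ooooooooooooooooooo:::::::::::::::::::::::::::::::::::::::::::::::::::::::::::::
171 oooooooooooooooooo::::::::::::::::::::::::::::::::-:::-::::::::::::::::::::=+++=
174 ooooooooooooooooo:::::::::::::::--=++********+***++--::::::-----=+=:::::::=+++++
177 oooooooooooooooo::::::::::::-=+***+=-:::::::::::::=+***+=:::::-===+=-:::--::-==-
180 oooooooooooooooo---:::::::=**+=-::------------::::-::::=+*++-:::-===============
183 ooooooooooooooo========-=*+=--===------=----::-=++=-::::::%@@@=:-=+=============
186 oooooooooooooo=========++=-==+******************+=-:-+=-:::=@@@#:-===========+=o
189 oooooooooooo=========++=-+**++**************++*++++++-:=++-::#@@*-============oo
192 oooooooooooo===========++++++***************++++++++++**:#@+:=@@@+===========ooo
195 ooooooooooo====
[... 810 characters left out ...]
+=-=-ooooooooooooooo
225 ---------------------........ooooooooooooooooooooooooooooooooooooooooooooooooooo
228 -------------------:.........ooooooooooooooooooooooooooooooooooooooooooooooooooo
231 ------------------:..........ooooooooooooooooooooooooooooooooooooooooooooooooooo
234 --------======---:...........:oooooooooooooooooooooooooooooooooooooooooooooooooo
237 --------=======:.............:oooooooooooooooooooooooooooooooooooooooooooooooooo
240 -----------==-:...............oooooooooooooooooooooooooooooooooooooooooooooooooo
243 ------------:.................oooooooooooooooooooooooooooooooooooooooooooooooooo
246 ----------:.................. oooooooooooooooooooooooooooooooooooooooooooooooooo
```

The tip is seen at (213.5,217.5) against a predicted (213.7,217.7), and the foot centre is near column 220 against 219.7. The head is upright and centred, so I'm handing in.

```bash
python3 -c "
from plant import close_job
print(close_job())"
```

```text
the job is handed in; nothing more can be done
None
```

I put the cap knob up in the dish and stood the cone head point up, centred, on the load cell; I handed the job in at about 25 s, and no verdict came back.

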